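# Check a re-bored cabinet post with a go/no-go plug gauge

## Robot

A 6-joint arm with a two-finger parallel gripper is mounted at the origin on the work surface. World frame = base frame: x ahead of the robot, y to its left, z up, the work surface at z = 0. Lengths are in m, angles in rad, forces in N, time in s.
With the tool pointing down it reaches from about 0.275 to 1 m from the base axis. Payload 8.4 kg.
Tool frame: the origin (TCP) lies at the very end of the fingers, on their centre line; the grasp point (between the pads) lies 19 mm behind it (r.grip_depth is the distance from the TCP to the grasp point, in m); z points along the fingers, y is the direction in which the jaws open and shut (so a half turn about z gives the same grasp; the last joint's range is limited). The gripper opens to 85 mm and grips with 20 to 120 N. Pads are 22 mm wide; open, the fingers measure 114 mm over their backs; the gripper's body (76 mm by 85 mm) begins 54 mm behind the grasp point. The pads swing forward as they close: fully open they stand 13 mm farther back than shut.
Start: joints at [1.252, 0.353, 1.633, -0, 1.155, -0.002], TCP at [0.195, 0.594, 0.231] pointing down, gripper open.
Joint ranges: [-2.63, 2.63], [-0.92, 2.1], [0.06, 2.66], [-1.3, 4.44], [0, 2.69], [-3.02, 3.02]. Speed limits (rad/s): [2.22, 2.22, 2.79, 3.14, 3.14, 3.14].

## Interface

Orientations are given as a unit quaternion [w, x, y, z].
In Python, from bench import r, imaging, order gives the robot as it stands.
- The arm moves only by the tool carry_out, never from a script. Its argument "increments" is a list of rows, each an object with "grip": the closure, from 0 (fully open) to 1 (shut); "slide": the shift along the tool's x, y, z in m, a list of three; "twist": the turn, a rotation vector about the tool's x, y, z in degrees, a list of three. A call has 1 to 12 rows; each row shifts and turns the commanded pose from where the row before left it, along the tool's axes as they then stand; what a row does not reach is not made up. A row lasts 1/8 s, in which the tool goes at most 62.5 mm and 10.7 degrees, less where a joint would pass 70% of its speed; a pose out of reach is approached as far as the arm can. A call with a gripper value outside its range is refused whole. The fingers move at their own pace and stop on an object; the grip force is fixed at half the most. Time passes only in rows, so rows that do not move let the fingers close. It gives the time, the measured TCP pose, the force and the opening at its end, in the units of the state.
- r.observe(): the state, without advancing time (a new reading comes with each control period).
- imaging.camera(name): name is "side" or "top"; returns (picture, depth): 480x640x3 uint8, red, green, blue; 480x640 float32, m along the optical axis (not along the pixel's ray), 0 where there is no reading.
- imaging.camera_params(name): a dict with "intrinsics" (3x3 intrinsics, pixels), "cam_to_world" (4x4, takes a point from camera to world coordinates). Camera axes: x right, y down, z forward; pixel columns grow to the right and rows downward; lengths in m; the calibration is good to about 2 mm. A picture is of the moment at which its call begins. camera_params takes no time and is no camera call.
- order.hand_in(): hands the job in, once; it reports no verdict.
The state is a dict: "time_s": time; "joint_pos": joint angles; "dq": joint speeds; "effort": joint torques, N m; "eef_pos": TCP position; "eef_rot": TCP orientation; "ft_force": force on the tool from outside, world axes, zero at the start; "wrist_torque": the same for the moment, N m; "opening": finger opening in m.
Only numpy, scipy, OpenCV 4.12 (cv2) and the standard library are available. Lean on these libraries where they do the work, as an engineer would, in place of code of your own. Each camera call takes 0.05 s, during which the arm holds its last target. There are 200 camera calls.

## Task

The oak end of the clamped cabinet post has just been bored by hand for a turned foot: check the bore with the plug gauge from the wooden stand. Slide the long go end (green collar) in fully home, until the green collar rests on the wood, draw it out, then offer up the short no-go end (red collar) squarely in the mouth of the same bore and press it straight in for about a second with roughly 10 N to confirm that only its bevelled nose enters. Do not force or ram the gauge at any time (25 N is too much), then lay it back in the two saddles of its stand, either way round, and let go, leaving the bun foot, the glue bottle and the brush where they are.

Things in the scene. Friction and masses are not known exactly. Their poses are not given: they have to be found in the camera images.
- gauge_mid (a point): Centre of the loose double-ended plug gauge, 0.35 kg, 134 mm long, lying level in its stand. Its x axis runs along the gauge to the go end. Aluminium hexagon handle 60 mm long (30 mm either way from here), 26 mm across flats, two flats upright, gripped across them from above; then at each end a round collar, 34 mm in diameter, 10 mm long: green on the go side, red on the no-go side.
- go_tip (a point): Centre of the flat nose of the go plug, 76 mm from gauge_mid along the gauge's +x axis. Steel plug, 24 mm in diameter and 36 mm long from the green collar, its last 2 mm bevelled to a 20 mm nose.
- nogo_tip (a point): Centre of the flat nose of the no-go plug, 58 mm from gauge_mid along the gauge's -x axis. Steel plug, 28 mm in diameter and 18 mm long from the red collar, its last 4.5 mm bevelled to a 19 mm nose. Held true to the 25 mm bore, its nose enters about 3 mm until the bevel sits on the edge of the mouth; 2 mm or more off the bore's axis it stands on the face instead.
- post_end (a point): Nominal middle of the fixed post's flat bored end face, 55 mm above the bench; x points level into the post along its length and the bore, z up. The bore is parallel to x, blind, 25 mm in diameter, 46 mm deep, sharp-edged. Bored by hand, its axis lies up to 3.5 mm to either side and up to 3.5 mm above or below this point: not measured, to be seen or felt. The face itself is where stated.
- post: Clamped cabinet post, 60 mm square, 400 mm long, lying level; origin on the bench straight below post_end, x along the post away from its bored face. Its first 60 mm is a new end block of darker oak, 60 mm square, bored in its middle (block and bore are off together). Underside 25 mm, top 85 mm above the bench; two cradle blocks begin 100 mm behind the face; a clamp 170 mm high at 340 mm.
- stand_seat (a point): Where gauge_mid lies when the gauge is put away, 48 mm above the bench; x runs along the fixed stand, through both saddles. Dark wooden base 150 x 64 x 12 mm, two V-notched saddles 8 mm thick, 35 mm either side of this point, open from above, tops 46 mm above the bench, carry the gauge by its two collars. Nothing but the base between them.
- bun_foot_mid (a point): Bystander: turned pine bun foot standing upright with its tenon up, 72 mm across and 98 mm high; the point is half-way up.
- glue_mid (a point): Bystander: white glue bottle with orange cap, 60 mm across and 160 mm high; the point is half-way up.
- brush_mid (a point): Bystander: red-handled paint brush about 200 mm long, 20 mm thick, lying on the bench; the point is on the bench under its middle.
Not all that is in view belongs to the job. What is shaped like the part that bears stand_seat but yellow is not meant.

How it is judged:
By the outcome, as a careful person would: the job done as asked, in the order asked, and still so for the second after the job is handed in, with the robot touching nothing.
It also fails if it takes over 72 s, if anything falls off the work surface, if the arm or the gripper's body presses on something with over 40 N, if the wrist force passes 120 N, or if a joint passes its speed limit or range.

## Working session

There is one attempt and no reset: what is moved stays moved. The work goes in short steps, Python scripts to look and compute and a tool call to move; the robot and the scene stay as the last step left them, time stands still between calls to the robot, and variables do not carry over. Pictures are saved under pics/ and viewed, about 8 in all and at most 12, crops included, and the job is handed in when it is done.

Besides the shell and the picture viewer there is one more tool, called after ">>>" as a command line: name --argument value ..., lists and objects as JSON in quotes. carry_out: Moves the arm, as the interface text tells. Its arguments: {"type":"object","properties":{"increments":{"type":"array","items":{"type":"object","properties":{"grip":{"type":"number"},"slide":{"type":"array","items":{"type":"number"}},"twist":{"type":"array","items":{"type":"number"}}}}}},"required":["increments"]}

```bash
ls; mkdir -p pics
cat > h.py <<'E'
import numpy as np, cv2
from bench import r, imaging, order
def snap(name, tag):
    p,d=imaging.camera(name); cv2.imwrite(f'pics/{tag}.png',p[:,:,::-1]); np.savez(f'pics/{tag}.npz',p=p,d=d); return p,d
def cloud(name,d):
    c=imaging.camera_params(name); K=np.array(c['intrinsics']);T=np.array(c['cam_to_world'])
    v,u=np.mgrid[:d.shape[0],:d.shape[1]]
    P=np.stack([(u-K[0,2])*d/K[0,0],(v-K[1,2])*d/K[1,1],d],-1)
    return P@T[:3,:3].T+T[:3,3]
E
python3 - <<'E'
from h import *
print(r.observe())
for n in('side','top'):
    p,d=snap(n,n+'0'); c=imaging.camera_params(n); print(n,np.round(c['intrinsics'],1).tolist(),np.round(c['cam_to_world'],3).tolist(),(d>0).mean())
E
```

```text
pics
{'time_s': 0.0, 'joint_pos': array([ 1.25160645e+00,  3.53665626e-01,  1.63414201e+00, -6.56307441e-07,
        1.15525236e+00, -2.38507910e-03]), 'dq': array([ 5.76502942e-04,  7.45984109e-05,  2.78061612e-04, -1.17922562e-03,
        2.04417273e-04, -4.40157374e-04]), 'effort': array([ 1.79626106e-03, -6.05240250e+01, -3.42074239e+01,  2.04429284e-05,
        9.23693151e-03,  6.07884942e-08]), 'eef_pos': array([0.19454193, 0.59342545, 0.23054742]), 'eef_rot': array([-1.17160752e-04,  1.57740637e-01,  9.87480305e-01, -7.24252891e-04]), 'ft_force': array([-0.4087378 , -0.3204794 ,  0.23453038]), 'wrist_torque': array([0.0179886 , 0.00232468, 0.0181868 ]), 'opening': 0.08544735784292194}
side [[500.6, 0.0, 322.4], [0.0, 500.6, 236.6], [0.0, 0.0, 1.0]] [[0.968, -0.138, 0.209, 0.389], [-0.251, -0.526, 0.813, -0.884], [-0.002, -0.839, -0.544, 0.566], [0.0, 0.0, 0.0, 1.0]] 0.9961165364583333
top [[445.1, 0.0, 322.3], [0.0, 445.1, 238.5], [0.0, 0.0, 1.0]] [[-0.026, -0.998, 0.057, 0.51], [-0.999, 0.027, 0.016, -0.135], [-0.018, -0.057, -0.998, 0.927], [0.0, 0.0, 0.0, 1.0]] 0.9959733072916667
```

View pics/side0.png

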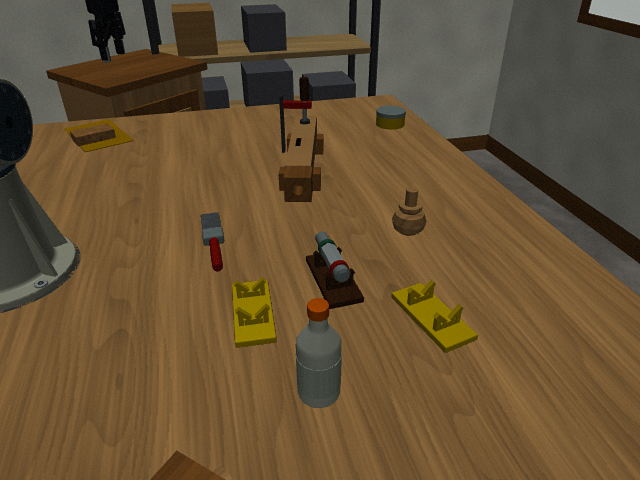

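View pics/top0.png

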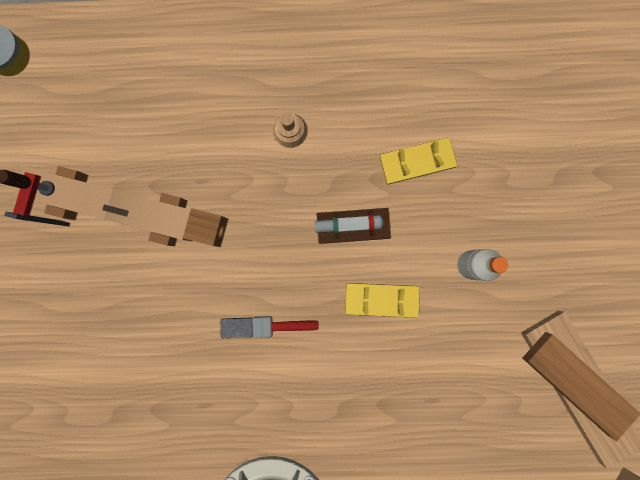

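The side view shows the bored face at about (297,188) and the gauge in its dark stand at (333,258), green end towards the post. In the top view the gauge spans (317,226) to (384,222), the post face is near (222,228), and the two yellow stands are decoys.

```bash
python3 - <<'E'
from h import *
D={n:np.load(f'pics/{n}0.npz') for n in('side','top')}
for n in D:
    p=D[n]['p'];d=D[n]['d'];P=cloud(n,d)
    hsv=cv2.cvtColor(p,cv2.COLOR_RGB2HSV); H,S,V=[hsv[...,i].astype(int) for i in range(3)]
    u0,v0,u1,v1=(300,225,365,305) if n=='side' else (310,205,395,245)
    M=np.zeros(d.shape,bool);M[v0:v1,u0:u1]=1
    z=P[...,2]
    g=M&(z>.038)
    for nm,m in (('green',g&(S>100)&(H>60)&(H<100)),('red',g&(S>120)&((H<8)|(H>172))),('alu/steel',g&(S<70))):
        Q=P[m]; print(n,nm,m.sum(),Q.mean(0).round(4) if len(Q) else '', np.percentile(Q,[2,50,98],0).round(4).tolist() if len(Q) else '')
    Q=P[g&(S<70)]; 
    c=Q[:,:2].mean(0); w=np.linalg.svd(Q[:,:2]-c,full_matrices=False)[2][0]; w*=np.sign(w[1]); t=(Q[:,:2]-c)@w
    print(' axis',w.round(4),np.degrees(np.arctan2(w[1],w[0])).round(2),'ends',(c+w*t.min()).round(4),(c+w*t.max()).round(4))
    # stand
    b=M&(abs(z-.012)<.005)&(V<100); Q=P[b]; rc=cv2.minAreaRect(Q[:,:2].astype(np.float32)*1000); print(' stand',rc)
    # post
    u0,v0,u1,v1=(255,90,335,205) if n=='side' else (100,160,235,260)
    M[:]=0;M[v0:v1,u0:u1]=1
    t=M&(abs(z-.085)<.006); Q=P[t]; rc=cv2.minAreaRect(Q[:,:2].astype(np.float32)*1000); print(' post top',rc,np.median(Q[:,2]),cv2.boxPoints(rc).round(1).tolist())
    dk=t&(V<(110 if n=='top' else 0)); 
    # around: bench height check
    print(' bench z',np.median(z[350:400,100:200]) if n=='top' else np.median(z[400:450,450:600]))
    if n=='side':
        f=M&(z>.03)&(z<.08)
        c=imaging.camera_params(n)
        Q=P[f]; 
        Q=P[165:205,280:320].reshape(-1,3); Q=Q[(Q[:,2]>.03)&(Q[:,2]<.08)]
        print(' face pts',len(Q),np.percentile(Q,[2,25,50,75,98],0).round(4).tolist())
E
python3 - <<'E'
import cv2
a=cv2.imread('pics/side0.png')[150:310,260:370]; b=cv2.imread('pics/top0.png')[180:270,90:240]
a=cv2.resize(a,None,fx=3.6,fy=3.6,interpolation=2);b=cv2.resize(b,None,fx=2.6,fy=2.6,interpolation=2)
o=cv2.copyMakeBorder(a,0,0,0,b.shape[1],0); o[:b.shape[0],a.shape[1]:]=b
cv2.imwrite('pics/c1.png',o)
E
```

```text
side green 80 [ 0.5818 -0.1485  0.059 ] [[0.5705, -0.153, 0.0441], [0.5803, -0.1492, 0.0612], [0.5989, -0.1422, 0.065]]
side red 113 [ 0.5837 -0.2208  0.061 ] [[0.5637, -0.2237, 0.039], [0.5828, -0.2189, 0.0591], [0.6106, -0.1539, 0.0653]]
side alu/steel 646 [ 0.585  -0.1918  0.0573] [[0.5745, -0.2402, 0.0408], [0.5849, -0.1906, 0.0573], [0.6007, -0.1114, 0.0632]]
 axis [0.1083 0.9941] 83.79 ends [ 0.5082 -0.8971] [ 0.5943 -0.1068]
 stand ((588.3809814453125, -184.94061279296875), (64.23359680175781, 153.4897918701172), 2.7089531421661377)
 post top ((618.1146850585938, 277.8703308105469), (408.5019226074219, 94.2782211303711), 74.37382507324219) 0.08430503406038231 [[517.7000122070312, 93.9000015258789], [608.5, 68.5], [718.5, 461.8999938964844], [627.7000122070312, 487.29998779296875]]
 bench z 0.0005015563959963609
 face pts 730 [[0.5535, 0.0719, 0.0314], [0.5677, 0.0787, 0.0414], [0.5863, 0.0859, 0.0453], [0.6037, 0.116, 0.0639], [0.6531, 0.2141, 0.0785]]
top green 25 [ 0.5876 -0.1455  0.0597] [[0.5719, -0.1487, 0.0512], [0.5878, -0.1455, 0.0607], [0.6015, -0.1421, 0.0647]]
top red 82 [ 0.5886 -0.2148  0.0703] [[0.5747, -0.22, 0.0506], [0.5895, -0.2157, 0.0609], [0.6066, -0.2114, 0.0652]]
top alu/steel 758 [ 0.5874 -0.171   0.0606] [[0.5752, -0.2358, 0.0492], [0.5873, -0.1729, 0.0575], [0.6016, -0.1084, 0.0631]]
 axis [-0.0577  0.9983] 93.31 ends [ 0.5913 -0.239 ] [ 0.5836 -0.1058]
 stand ((588.7999877929688, -184.11868286132812), (63.94872283935547, 148.6715087890625), 2.6210784912109375)
 post top ((610.876708984375, 197.42105102539062), (243.5972442626953, 63.10298156738281), 75.01959228515625) 0.08338699684082729 [[548.9000244140625, 87.9000015258789], [609.9000244140625, 71.5999984741211], [672.7999877929688, 306.8999938964844], [611.9000244140625, 323.20001220703125]]
 bench z -0.0015160672833340882
```

View pics/c1.png

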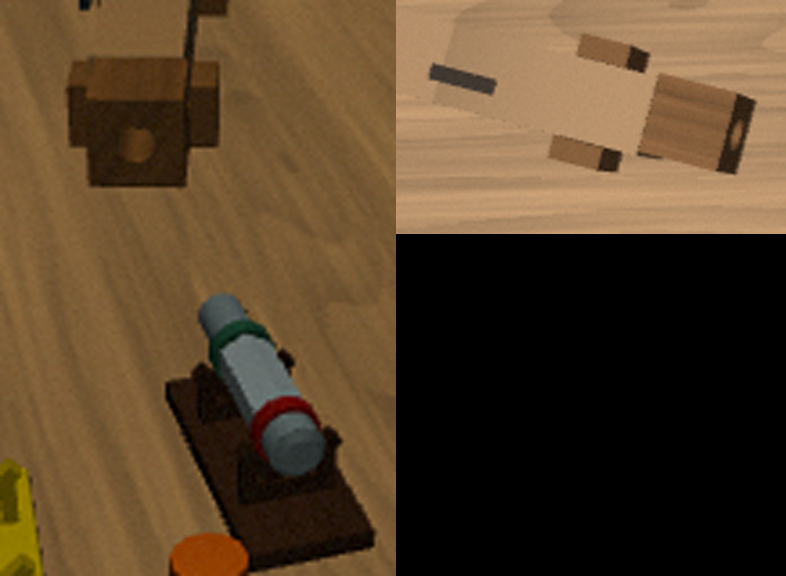

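The crop shows the darker block shifted slightly against the post, with the bore at its middle, near side pixel (298,190). Next I fit the block, the post axis and the gauge more finely.

Run:
```python
from h import *
D={n:np.load(f'pics/{n}0.npz') for n in('side','top')}
a=np.radians(75.0)
for n in D:
    p=D[n]['p'];d=D[n]['d'];P=cloud(n,d);z=P[...,2]
    bz=np.median(z[350:400,100:200]) if n=='top' else np.median(z[210:260,160:195])
    V=p.max(2).astype(int)
    m=(z>.075)&(z<.095)&(P[...,1]>.05)&(P[...,1]<.45)&(P[...,0]>.5)&(P[...,0]<.72)
    O=np.array([.579,.080]); 
    for it in range(3):
        ax=np.array([np.cos(a),np.sin(a)]);ny=np.array([-ax[1],ax[0]])
        s=(P[...,:2]-O)@ax; c=(P[...,:2]-O)@ny
        sel=m&(s>.07)&(s<.30)&(abs(c)<.036)
        S=np.arange(.07,.30,.01); C=[.5*(np.percentile(c[sel&(abs(s-k)<.01)],1)+np.percentile(c[sel&(abs(s-k)<.01)],99)) for k in S]
        k,b=np.polyfit(S,C,1); a+=k if n=='top' else 0
    B=m&(s>.004)&(s<.055)&(abs(c)<.045)
    print(n,'bench',bz.round(4),'yaw',np.degrees(a).round(2),'post c0',b.round(4),'block c',c[B].mean().round(4),np.percentile(c[B],[1,99]).round(4),'block z',np.median(z[B]).round(4),'post z',np.median(z[m&(s>.065)&(s<.095)&(abs(c)<.025)]).round(4),'s min',np.percentile(s[m&(abs(c)<.03)],[0,.5,1]).round(4))
    # local plane-fit of block/post top vs c
    for lo,hi in((.005,.025),(.03,.055),(.065,.095)): 
        q=m&(s>lo)&(s<hi)&(abs(c)<.045); print('  ',lo,c[q].mean().round(4),np.percentile(c[q],[1,99]).round(4),z[q].mean().round(4))
    # face
    f=(abs(s)<.012)&(abs(c)<.036)&(z>.02)&(z<.09)&(V<90)
    if n=='side':
        print(' face s',np.median(s[f]).round(4),'c',np.percentile(c[f],[1,50,99]).round(4),'z',np.percentile(z[f],[1,50,99]).round(4),f.sum())
    # bore: intersect bright pixels' rays with face plane s=0
    K=imaging.camera_params(n); T=np.array(K['cam_to_world']);cw=T[:3,3]
    R=P-cw; t=(((O-cw[:2])@ax))/(R[...,:2]@ax); X=cw+R*t[...,None]
    cx=(X[...,:2]-O)@ny; cz=X[...,2]
    reg=(abs(cx)<.022)&(abs(cz-.055)<.022)
    if n=='top': reg&=(s<.05)
    br=reg&(s>.004)
    print(' deep px',br.sum(),'c',cx[br].mean().round(4),np.percentile(cx[br],[2,98]).round(4),'z',cz[br].mean().round(4),np.percentile(cz[br],[2,98]).round(4))
    tw=reg&(V>np.percentile(V[reg],75)); print(' bright px c',cx[tw].mean().round(4),np.percentile(cx[tw],[2,98]).round(4),'z',np.percentile(cz[tw],[2,50,98]).round(4))
    print(' O+offset')
```

```text
side bench -0.0003 yaw 75.0 post c0 0.0018 block c -0.0018 [-0.0314  0.0274] block z 0.0839 post z 0.0846 s min [-0.003  -0.0014 -0.0008]
   0.005 -0.0025 [-0.0316  0.0274] 0.0839
   0.03 -0.0018 [-0.0309  0.0273] 0.0839
   0.065 -0.0017 [-0.0297  0.0297] 0.0844
 face s 0.0018 c [-0.0313 -0.002   0.0281] z [0.0247 0.0565 0.0852] 658
 deep px 104 c -0.0007 [-0.0185  0.019 ] z 0.0552 [0.0339 0.0755]
 bright px c -0.0031 [-0.0165  0.0068] z [0.0404 0.0536 0.0658]
 O+offset
top bench -0.0015 yaw 73.9 post c0 0.0025 block c -0.0007 [-0.0301  0.0285] block z 0.0828 post z 0.0836 s min [0.     0.001  0.0023]
   0.005 -0.0002 [-0.0301  0.0285] 0.0828
   0.03 -0.0005 [-0.03    0.0284] 0.0828
   0.065 0.0026 [-0.0269  0.0318] 0.0835
 deep px 13 c -0.0002 [-0.0086  0.0081] z 0.0618 [0.0569 0.0669]
 bright px c -0.0011 [-0.0108  0.0083] z [0.0458 0.0573 0.0684]
 O+offset<stdin>:27: RuntimeWarning: divide by zero encountered in divide
<stdin>:27: RuntimeWarning: invalid value encountered in multiply
```

Run:
```python
from h import *
for n,zt in(('top',.0833),('side',.0843)):
    D=np.load(f'pics/{n}0.npz');p=D['p'];d=D['d'];P=cloud(n,d);z=P[...,2]
    a=np.radians(75.0);O=np.array([.579,.080])
    ax=np.array([np.cos(a),np.sin(a)]);ny=np.array([-ax[1],ax[0]])
    s=(P[...,:2]-O)@ax; c=(P[...,:2]-O)@ny
    m=(abs(z-zt)<.0035)&(abs(c)<.05)
    S=np.arange(.004,.30,.012)
    L=[];U=[]
    for k in S:
        q=c[m&(abs(s-k)<.006)]; L.append(q.min() if len(q)>5 else np.nan);U.append(q.max() if len(q)>5 else np.nan)
    print(n);print((S*1000).astype(int).tolist());print((np.array(L)*1e3).round(1).tolist());print((np.array(U)*1e3).round(1).tolist())
    # gauge: local frame about stand
    b=np.radians(92.65);Os=np.array([.5886,-.1845]);gx=np.array([np.cos(b),np.sin(b)]);gy=np.array([-gx[1],gx[0]])
    s=(P[...,:2]-Os)@gx; c=(P[...,:2]-Os)@gy
    hsv=cv2.cvtColor(p,cv2.COLOR_RGB2HSV); Sat=hsv[...,1]
    g=(z>.049)&(z<.07)&(abs(c)<.03)&(abs(s)<.09)
    for k in np.arange(-.07,.091,.01):
        q=g&(abs(s-k)<.005)
        if q.sum()>5: print(int(k*1e3),'c %.1f..%.1f mid %.1f zmax %.1f sat %d'%(c[q].min()*1e3,c[q].max()*1e3,(c[q].min()+c[q].max())*500,np.percentile(z[q],95)*1e3,np.median(Sat[q])))
    bs=(abs(z-.011)<.004)&(p.max(2)<90)&(abs(c)<.05)&(abs(s)<.1); print('base s',s[bs].min(),s[bs].max(),'c',c[bs].min(),c[bs].max())
    gm=g&(Sat>110); print('collar s hist',np.histogram(s[gm]*1e3,bins=np.arange(-60,61,5)))
```

```text
top
[4, 16, 28, 40, 52, 64, 76, 88, 100, 112, 124, 136, 148, 160, 172, 184, 196, 208, 220, 232, 244, 256, 268, 280, 292]
[-31.0, -31.1, -31.1, -31.3, -32.0, -31.1, -28.8, -29.1, -29.0, -29.7, -29.8, -30.0, -30.0, -30.3, -30.8, -31.0, -31.1, -31.1, -31.8, -31.9, -32.1, -32.1, -32.3, -32.9, -32.9]
[28.8, 28.8, 28.2, 28.1, 28.0, 31.1, 31.1, 30.4, 30.3, 30.2, 29.7, 29.6, 29.5, 29.5, 28.9, 28.6, 28.7, 28.0, 28.0, 27.8, 27.8, 27.2, 27.1, 27.0, 26.8]
-50 c -13.8..12.6 mid -0.6 zmax 61.7 sat 12
-40 c -16.2..15.3 mid -0.5 zmax 62.6 sat 13
-30 c -16.8..15.3 mid -0.8 zmax 64.5 sat 193
-19 c -13.7..12.7 mid -0.5 zmax 62.1 sat 6
-9 c -12.6..12.0 mid -0.3 zmax 62.4 sat 5
0 c -13.0..12.6 mid -0.2 zmax 62.0 sat 6
10 c -13.4..12.4 mid -0.5 zmax 61.8 sat 6
20 c -12.6..11.6 mid -0.5 zmax 61.6 sat 6
30 c -15.1..14.3 mid -0.4 zmax 63.2 sat 8
40 c -16.0..16.1 mid 0.0 zmax 63.8 sat 98
50 c -11.1..10.8 mid -0.1 zmax 60.0 sat 12
60 c -11.6..10.6 mid -0.5 zmax 60.2 sat 11
70 c -12.1..11.3 mid -0.4 zmax 59.4 sat 12
80 c -10.8..11.1 mid 0.2 zmax 58.8 sat 13
base s -0.07326063804182813 0.07471595659130274 c -0.0
[... 1050 characters left out ...]
t 20
10 c -12.3..13.1 mid 0.4 zmax 62.8 sat 19
20 c -13.5..12.9 mid -0.3 zmax 62.8 sat 19
30 c -16.5..16.1 mid -0.2 zmax 64.5 sat 44
40 c -12.1..16.6 mid 2.3 zmax 64.9 sat 149
50 c -5.3..11.5 mid 3.1 zmax 60.7 sat 23
60 c -9.7..11.4 mid 0.8 zmax 61.3 sat 28
70 c -10.1..11.7 mid 0.8 zmax 60.5 sat 30
80 c -9.0..10.9 mid 0.9 zmax 60.5 sat 45
base s -0.07715420491306552 0.07629094412032812 c -0.031913243270745205 0.03235542106613615
collar s hist (array([ 0,  0,  1,  0, 36, 36, 20,  0,  0,  0,  0,  0,  0,  0,  0,  0,  0,
        0, 32, 31,  7,  0,  0,  0]), array([-60, -55, -50, -45, -40, -35, -30, -25, -20, -15, -10,  -5,   0,
         5,  10,  15,  20,  25,  30,  35,  40,  45,  50,  55,  60]))
```

Results:
- **Gauge:** mid ≈ (0.589, −0.182), axis yaw about 92.7°. Top of the hexagon is about 0.063, consistent with a centre height of 0.048.
- **Bore:** mouth ≈ (0.580, 0.080, 0.0543), post yaw about 73.9°. Block edges give a 60 mm width, and the block sits 3.5 mm sideways off the post.

Now I approach the gauge.

>>> carry_out --increments '[{"grip": 0, "slide": [-0.044, -0.0438, 0], "twist": [0, 0, 0]}, {"grip": 0, "slide": [-0.044, -0.0438, 0], "twist": [0, 0, 0]}, {"grip": 0, "slide": [-0.044, -0.0438, 0], "twist": [0, 0, 0]}, {"grip": 0, "slide": [-0.044, -0.0438, 0], "twist": [0, 0, 0]}, {"grip": 0, "slide": [-0.044, -0.0438, 0], "twist": [0, 0, 0]}, {"grip": 0, "slide": [-0.044, -0.0438, 0], "twist": [0, 0, 0]}, {"grip": 0, "slide": [-0.044, -0.0438, 0], "twist": [0, 0, 0]}, {"grip": 0, "slide": [-0.044, -0.0438, 0], "twist": [0, 0, 0]}, {"grip": 0, "slide": [-0.044, -0.0438, 0], "twist": [0, 0, 0]}, {"grip": 0, "slide": [-0.044, -0.0438, 0], "twist": [0, 0, 0]}, {"grip": 0, "slide": [-0.044, -0.0438, 0], "twist": [0, 0, 0]}, {"grip": 0, "slide": [-0.044, -0.0438, 0], "twist": [0, 0, 0]}]'

```text
time_s: 1.6
eef_pos: [0.5332, -0.0721, 0.2312]
eef_rot: [-0.0, 0.158, 0.987, 0.0]
ft_force: [0.5, 0.6, 0.3]
opening: 0.0855
```

```bash
cat >> h.py <<'E'
from scipy.spatial.transform import Rotation as Ro
def go(xyz,yaw,say=True):
    """TCP target (world), yaw of tool x in deg, tool pointing down -> total slide (tool axes now), twist"""
    o=r.observe(); q=o['eef_rot']; R=Ro.from_quat([q[1],q[2],q[3],q[0]])
    y=np.radians(yaw); Rt=Ro.from_matrix(np.array([[np.cos(y),np.sin(y),0],[np.sin(y),-np.cos(y),0],[0,0,-1]]).reshape(3,3))
    A=R.as_matrix(); print('t %.2f'%o['time_s'],'pos',o['eef_pos'].round(4),'yaw',np.degrees(np.arctan2(A[1,0],A[0,0])).round(2),'z',A[:,2].round(4),'F',o['ft_force'].round(2),'M',o['wrist_torque'].round(2),'open',round(o['opening'],4),'q6',o['joint_pos'][5].round(2))
    D=np.array(xyz)-o['eef_pos']
    print(' slide now-frame(mm)',(R.inv().apply(D)*1e3).round(1),' target-frame',(Rt.inv().apply(D)*1e3).round(1),' twist',np.degrees((R.inv()*Rt).as_rotvec()).round(2))
E
python3 -c "
from h import *
go([.5887,-.1825,.10],92.7)"
```

```text
t 1.60 pos [ 0.5332 -0.0721  0.2312] yaw 161.83 z [-0.e+00  2.e-04 -1.e+00] F [0.5  0.6  0.29] M [ 0.02 -0.1  -0.  ] open 0.0855 q6 -1.39
 slide now-frame(mm) [-87.2 -87.6 131.2]  target-frame [-112.9   50.3  131.2]  twist [ 1.000e-02 -1.000e-02  6.913e+01]
```

>>> carry_out --increments '[{"grip": 0, "slide": [-0.0436, -0.0438, 0], "twist": [0, 0, 0]}, {"grip": 0, "slide": [-0.0436, -0.0438, 0], "twist": [0, 0, 0]}, {"grip": 0, "slide": [0, 0, 0], "twist": [0, 0, 9.88]}, {"grip": 0, "slide": [0, 0, 0], "twist": [0, 0, 9.88]}, {"grip": 0, "slide": [0, 0, 0], "twist": [0, 0, 9.88]}, {"grip": 0, "slide": [0, 0, 0], "twist": [0, 0, 9.88]}, {"grip": 0, "slide": [0, 0, 0], "twist": [0, 0, 9.88]}, {"grip": 0, "slide": [0, 0, 0], "twist": [0, 0, 9.88]}, {"grip": 0, "slide": [0, 0, 0], "twist": [0, 0, 9.88]}, {"grip": 0, "slide": [0, 0, 0.045], "twist": [0, 0, 0]}, {"grip": 0, "slide": [0, 0, 0.045], "twist": [0, 0, 0]}, {"grip": 0, "slide": [0, 0, 0.04], "twist": [0, 0, 0]}]'

```text
time_s: 3.1
eef_pos: [0.5877, -0.1803, 0.0995]
eef_rot: [-0.0, 0.69, 0.724, -0.0]
ft_force: [-1.0, 0.0, 0.2]
opening: 0.0853
```

Run:
```python
from h import *
go([.5887,-.1825,.029],92.7)
a,_=snap('side','side1');b,_=snap('top','top1')
o=np.zeros((480,800,3),np.uint8); o[:,:400]=cv2.resize(a[180:330,250:375],(400,480),interpolation=2); o[:,400:]=cv2.resize(b[150:300,290:415],(400,480),interpolation=2)
cv2.imwrite('pics/c2.png',o[:,:,::-1])
```

```text
t 3.10 pos [ 0.5877 -0.1803  0.0995] yaw 92.69 z [-8.e-04  2.e-04 -1.e+00] F [-1.02  0.01  0.25] M [ 0.05 -0.03  0.02] open 0.0853 q6 -0.35
 slide now-frame(mm) [-2.3  1.  70.5]  target-frame [-2.3  0.9 70.5]  twist [-0.05 -0.02 -0.01]
```

View pics/c2.png

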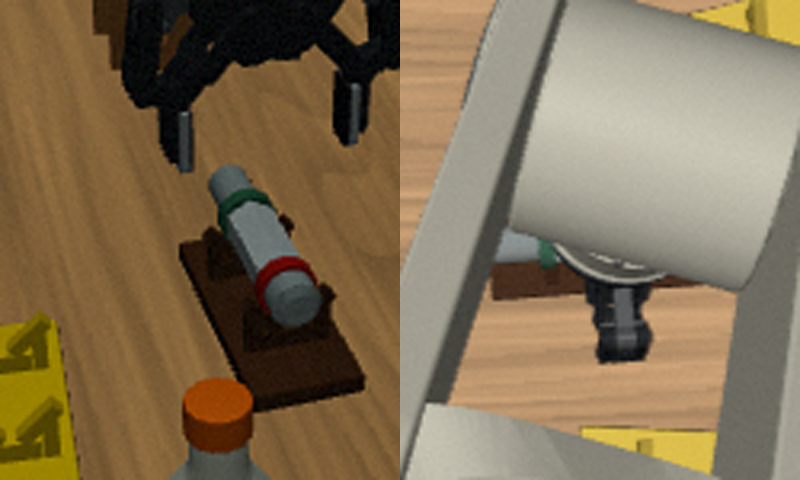

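The pads straddle the gauge squarely, with gauge and stand between the two fingers in both halves of the crop. I go down and grip.

>>> carry_out --increments '[{"grip": 0, "slide": [-0.002, 0.001, 0.03], "twist": [0, 0, 0]}, {"grip": 0, "slide": [0, 0, 0.03], "twist": [0, 0, 0]}, {"grip": 0, "slide": [0, 0, 0.0105], "twist": [0, 0, 0]}, {"grip": 0, "slide": [0, 0, 0], "twist": [0, 0, 0]}, {"grip": 1, "slide": [0, 0, 0], "twist": [0, 0, 0]}, {"grip": 1, "slide": [0, 0, 0], "twist": [0, 0, 0]}, {"grip": 1, "slide": [0, 0, 0], "twist": [0, 0, 0]}, {"grip": 1, "slide": [0, 0, 0], "twist": [0, 0, 0]}, {"grip": 1, "slide": [0, 0, 0], "twist": [0, 0, 0]}, {"grip": 1, "slide": [0, 0, 0], "twist": [0, 0, 0]}]'

```text
time_s: 4.45
eef_pos: [0.5889, -0.1824, 0.0314]
eef_rot: [-0.0, 0.69, 0.724, -0.0]
ft_force: [-3.4, -0.2, 6.9]
opening: 0.0253
```

Run:
```python
from h import *
go([.5887,-.1825,.029],92.7)
```

```text
t 4.45 pos [ 0.5889 -0.1824  0.0314] yaw 92.69 z [-7.e-04 -0.e+00 -1.e+00] F [-3.36 -0.21  6.92] M [-0.05  0.6  -0.05] open 0.0253 q6 -0.35
 slide now-frame(mm) [-0.1 -0.2  2.4]  target-frame [-0.1 -0.2  2.4]  twist [-0.04 -0.   -0.01]
```

>>> carry_out --increments '[{"grip": 1, "slide": [0, 0, -0.02], "twist": [0, 0, 0]}, {"grip": 1, "slide": [0, 0, -0.03], "twist": [0, 0, 0]}, {"grip": 1, "slide": [0, 0, -0.02], "twist": [0, 0, 0]}, {"grip": 1, "slide": [0, 0, 0], "twist": [0, 0, 0]}, {"grip": 1, "slide": [0, 0, 0], "twist": [0, 0, 0]}]'

```text
time_s: 5.08
eef_pos: [0.5888, -0.1822, 0.1002]
eef_rot: [-0.0, 0.69, 0.724, -0.0]
ft_force: [0.2, -0.1, -4.7]
opening: 0.0249
```

Run:
```python
from h import *
go([.5887,-.1825,.099],92.7)
o=r.observe();tcp=o['eef_pos']
p,d=snap('side','side2');P=cloud('side',d)
b=np.radians(92.7);gx=np.array([np.cos(b),np.sin(b)]);gy=np.array([-gx[1],gx[0]])
s=(P[...,:2]-tcp[:2])@gx; c=(P[...,:2]-tcp[:2])@gy; z=P[...,2]-tcp[2]
S=cv2.cvtColor(p,cv2.COLOR_RGB2HSV)
g=(abs(c)<.02)&(abs(s)<.09)&(z>-.005)&(z<.04)
H=S[...,0];gr=g&(S[...,1]>90)&(H>60)&(H<100);rd=g&(S[...,1]>120)&((H<8)|(H>172))
for nm,m in(('g',gr),('r',rd)): print(nm,m.sum(),'s',np.percentile(s[m],[2,50,98]).round(4),'c',np.percentile(c[m],[2,98]).round(4),'z',np.percentile(z[m],[2,98]).round(4))
for k in np.arange(-.06,.085,.01):
    q=g&(abs(s-k)<.005)
    if q.sum()>5: print(int(round(k*1e3)),q.sum(),'c %.1f..%.1f z98 %.1f'%(c[q].min()*1e3,c[q].max()*1e3,np.percentile(z[q],98)*1e3))
cv2.imwrite('pics/c3.png',cv2.resize(p[130:330,240:400],(640,800)[::1],interpolation=2)[:600,:,::-1])
```

```text
t 5.08 pos [ 0.5888 -0.1822  0.1002] yaw 92.69 z [-9.e-04  3.e-04 -1.e+00] F [ 0.22 -0.08 -4.67] M [-0.05  0.05 -0.  ] open 0.0249 q6 -0.35
 slide now-frame(mm) [-0.3 -0.1  1.2]  target-frame [-0.3 -0.1  1.2]  twist [-0.05 -0.02 -0.01]
g 21 s [-0.0067  0.0318  0.0363] c [-0.0147  0.0103] z [0.0111 0.0365]
r 110 s [-0.0404 -0.0364 -0.0288] c [-0.0135  0.0167] z [0.0094 0.0335]
-60 95 c -10.0..12.1 z98 27.0
-50 127 c -14.0..14.2 z98 31.0
-40 108 c -15.3..17.1 z98 33.3
-30 47 c -12.6..17.1 z98 33.3
-20 49 c -12.0..13.5 z98 31.9
-10 184 c -19.5..20.0 z98 38.2
0 62 c -17.6..19.4 z98 38.3
10 40 c -14.9..7.0 z98 37.5
20 21 c -12.9..3.9 z98 31.2
30 27 c -15.6..-0.5 z98 31.9
40 6 c -13.3..-6.2 z98 31.6
70 10 c 8.0..11.4 z98 26.6
```

View pics/c3.png

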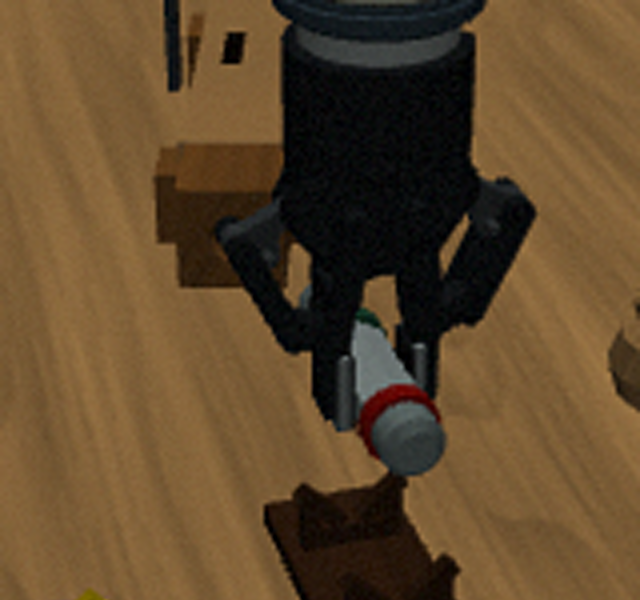

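The gauge is held level about 16.5 mm above the TCP, centred in the pads, with the red end at about (400,440) in the crop. I move to just short of the bore.

>>> carry_out --increments '[{"grip": 1, "slide": [0.044, -0.0063, 0], "twist": [0, 0, 0]}, {"grip": 1, "slide": [0.044, -0.0063, 0], "twist": [0, 0, 0]}, {"grip": 1, "slide": [0.044, -0.0063, 0], "twist": [0, 0, 0]}, {"grip": 1, "slide": [0.044, -0.0063, 0], "twist": [0, 0, 0]}, {"grip": 1, "slide": [0, 0, 0], "twist": [0, 0, 9.4]}, {"grip": 1, "slide": [0, 0, 0], "twist": [0, 0, 9.4]}, {"grip": 1, "slide": [0, 0, 0.03], "twist": [0, 0, 0]}, {"grip": 1, "slide": [0, 0, 0.03], "twist": [0, 0, 0]}, {"grip": 1, "slide": [0, 0, 0], "twist": [0, 0, 0]}, {"grip": 1, "slide": [0, 0, 0], "twist": [0, 0, 0]}]'

```text
time_s: 6.38
eef_pos: [0.5561, -0.0078, 0.041]
eef_rot: [-0.0, 0.799, 0.601, -0.0]
ft_force: [0.1, 0.7, -4.3]
opening: 0.0249
```

```bash
cat >> h.py <<'E'
U=np.radians(73.9);u=np.array([np.cos(U),np.sin(U)]);nl=np.array([-u[1],u[0]]);B=np.array([.5807,.0797])
def rel(off=.076):
    o=r.observe();D=o['eef_pos'][:2]-B; print('  tip depth past face %.1f mm, lateral(left) %.1f, axis z %.1f'%((D@u+off)*1e3,D@nl*1e3,(o['eef_pos'][2]+.0166)*1e3),'F axial %.1f lat %.1f z %.1f'%(o['ft_force'][:2]@u,o['ft_force'][:2]@nl,o['ft_force'][2]))
E
python3 - <<'E'
from h import *
go([.5555,-.0077,.0377],73.9);rel()
a,_=snap('side','side3');b,_=snap('top','top3')
o=np.zeros((480,800,3),np.uint8); o[:,:400]=cv2.resize(a[130:280,250:375],(400,480),interpolation=2); o[:,400:]=cv2.resize(b[160:280,170:270],(400,480),interpolation=2)
cv2.imwrite('pics/c4.png',o[:,:,::-1])
E
```

```text
t 6.38 pos [ 0.5561 -0.0078  0.041 ] yaw 73.89 z [-2.e-04  0.e+00 -1.e+00] F [ 0.08  0.67 -4.28] M [-0.04 -0.07  0.01] open 0.0249 q6 0.26
 slide now-frame(mm) [-0.1 -0.6  3.3]  target-frame [-0.1 -0.6  3.3]  twist [-0.01  0.   -0.01]
  tip depth past face -14.9 mm, lateral(left) -0.6, axis z 57.6 F axial 0.7 lat 0.1 z -4.3
```

View pics/c4.png

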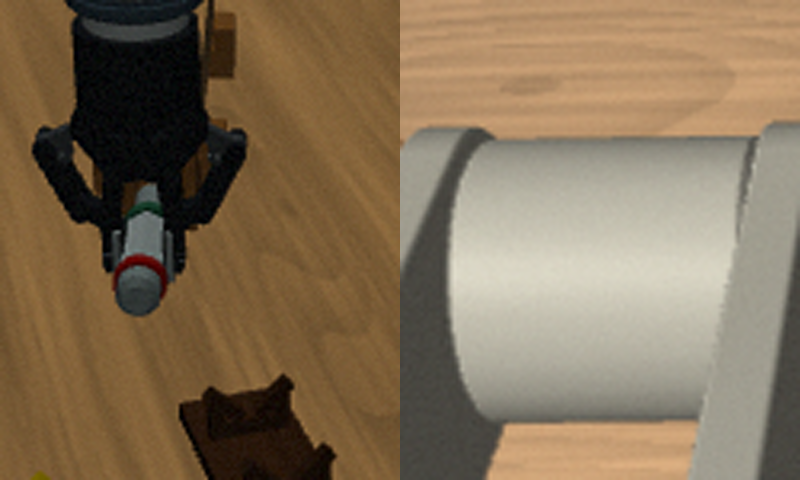

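>>> carry_out --increments '[{"grip": 1, "slide": [0, -0.0006, 0.0033], "twist": [0, 0, 0]}, {"grip": 1, "slide": [0.006, 0, 0], "twist": [0, 0, 0]}, {"grip": 1, "slide": [0.006, 0, 0], "twist": [0, 0, 0]}, {"grip": 1, "slide": [0.001, 0, 0], "twist": [0, 0, 0]}, {"grip": 1, "slide": [0.001, 0, 0], "twist": [0, 0, 0]}, {"grip": 1, "slide": [0.001, 0, 0], "twist": [0, 0, 0]}, {"grip": 1, "slide": [0.001, 0, 0], "twist": [0, 0, 0]}, {"grip": 1, "slide": [0, 0, 0], "twist": [0, 0, 0]}]'

```text
time_s: 7.48
eef_pos: [0.5598, 0.0078, 0.0375]
eef_rot: [-0.0, 0.799, 0.601, -0.0]
ft_force: [0.2, -0.2, -3.7]
opening: 0.0254
```

```bash
python3 -c "
from h import *
go([.5555,-.0077,.0377],73.9);rel()"
```

```text
t 7.47 pos [0.5598 0.0078 0.0375] yaw 73.89 z [-0. -0. -1.] F [ 0.21 -0.18 -3.73] M [-0.06  0.04  0.02] open 0.0254 q6 0.29
 slide now-frame(mm) [-16.1   0.2  -0.2]  target-frame [-16.1   0.2  -0.2]  twist [-0.    0.   -0.01]
  tip depth past face 1.1 mm, lateral(left) 0.1, axis z 54.1 F axial -0.1 lat -0.3 z -3.7
```

No contact yet at a nominal depth of +1 mm, so I advance gently.

>>> carry_out --increments '[{"grip": 1, "slide": [0.001, 0, 0], "twist": [0, 0, 0]}, {"grip": 1, "slide": [0.001, 0, 0], "twist": [0, 0, 0]}, {"grip": 1, "slide": [0.001, 0, 0], "twist": [0, 0, 0]}, {"grip": 1, "slide": [0, 0, 0], "twist": [0, 0, 0]}]'

```text
time_s: 7.98
eef_pos: [0.5603, 0.0108, 0.0374]
eef_rot: [-0.0, 0.799, 0.601, -0.0]
ft_force: [-3.1, 0.3, -2.3]
opening: 0.025
```

```bash
python3 -c "
from h import *
go([.5555,-.0077,.0377],73.9);rel()"
```

```text
t 7.97 pos [0.5603 0.0108 0.0374] yaw 73.9 z [-6.e-04  1.e-04 -1.e+00] F [-3.11  0.34 -2.31] M [0.01 0.33 0.12] open 0.025 q6 0.3
 slide now-frame(mm) [-19.2   0.5  -0.3]  target-frame [-19.2   0.5  -0.3]  twist [-0.03  0.    0.  ]
  tip depth past face 4.2 mm, lateral(left) 0.5, axis z 54.0 F axial -0.5 lat 3.1 z -2.3
```

>>> carry_out --increments '[{"grip": 1, "slide": [0, -0.001, -0.0003], "twist": [0, 0, 0]}, {"grip": 1, "slide": [0.001, 0, 0], "twist": [0, 0, 0]}, {"grip": 1, "slide": [0.001, 0, 0], "twist": [0, 0, 0]}, {"grip": 1, "slide": [0, 0, 0], "twist": [0, 0, 0]}]'

```text
time_s: 8.48
eef_pos: [0.5604, 0.013, 0.0378]
eef_rot: [0.0, 0.799, 0.601, 0.0]
ft_force: [0.4, 0.2, -4.2]
opening: 0.0249
```

```bash
python3 -c "
from h import *
go([.5555,-.0077,.0377],73.9);rel()"
```

```text
t 8.47 pos [0.5604 0.013  0.0378] yaw 73.9 z [ 3.e-04  0.e+00 -1.e+00] F [ 0.42  0.19 -4.24] M [-0.03  0.02 -0.01] open 0.0249 q6 0.3
 slide now-frame(mm) [-21.2   1.    0.1]  target-frame [-21.2   1.    0.1]  twist [ 0.02 -0.01 -0.  ]
  tip depth past face 6.2 mm, lateral(left) 1.0, axis z 54.4 F axial 0.3 lat -0.3 z -4.2
```

The plug is in by 6 mm with no force. I continue, watching the side force.

>>> carry_out --increments '[{"grip": 1, "slide": [0.002, 0, 0], "twist": [0, 0, 0]}, {"grip": 1, "slide": [0.002, 0, 0], "twist": [0, 0, 0]}, {"grip": 1, "slide": [0.002, 0, 0], "twist": [0, 0, 0]}, {"grip": 1, "slide": [0.002, 0, 0], "twist": [0, 0, 0]}, {"grip": 1, "slide": [0, 0, 0], "twist": [0, 0, 0]}]'

```text
time_s: 9.1
eef_pos: [0.5625, 0.0207, 0.0378]
eef_rot: [0.0, 0.799, 0.601, 0.0]
ft_force: [0.3, -0.3, -4.8]
opening: 0.025
```

```bash
python3 -c "
from h import *
go([.5555,-.0077,.0377],73.9);rel()"
```

```text
t 9.10 pos [0.5625 0.0207 0.0378] yaw 73.9 z [ 1.e-04  0.e+00 -1.e+00] F [ 0.31 -0.35 -4.77] M [-0.1   0.    0.01] open 0.025 q6 0.32
 slide now-frame(mm) [-29.3   1.2   0.1]  target-frame [-29.3   1.2   0.1]  twist [ 0. -0.  0.]
  tip depth past face 14.3 mm, lateral(left) 1.1, axis z 54.4 F axial -0.2 lat -0.4 z -4.8
```

>>> carry_out --increments '[{"grip": 1, "slide": [0.002, 0, 0], "twist": [0, 0, 0]}, {"grip": 1, "slide": [0.002, 0, 0], "twist": [0, 0, 0]}, {"grip": 1, "slide": [0.002, 0, 0], "twist": [0, 0, 0]}, {"grip": 1, "slide": [0.002, 0, 0], "twist": [0, 0, 0]}, {"grip": 1, "slide": [0.002, 0, 0], "twist": [0, 0, 0]}, {"grip": 1, "slide": [0, 0, 0], "twist": [0, 0, 0]}]'

```text
time_s: 9.85
eef_pos: [0.5653, 0.0303, 0.0378]
eef_rot: [0.0, 0.799, 0.601, 0.0]
ft_force: [0.1, -0.9, -2.9]
opening: 0.0253
```

```bash
python3 -c "
from h import *
go([.5555,-.0077,.0377],73.9);rel()"
```

```text
t 9.85 pos [0.5653 0.0303 0.0378] yaw 73.9 z [ 1.e-04  0.e+00 -1.e+00] F [ 0.14 -0.86 -2.9 ] M [-0.04  0.01 -0.01] open 0.0253 q6 0.33
 slide now-frame(mm) [-39.2   1.1   0.1]  target-frame [-39.2   1.1   0.1]  twist [ 0. -0. -0.]
  tip depth past face 24.3 mm, lateral(left) 1.1, axis z 54.4 F axial -0.8 lat -0.4 z -2.9
```

>>> carry_out --increments '[{"grip": 1, "slide": [0.002, 0, 0], "twist": [0, 0, 0]}, {"grip": 1, "slide": [0.002, 0, 0], "twist": [0, 0, 0]}, {"grip": 1, "slide": [0.002, 0, 0], "twist": [0, 0, 0]}, {"grip": 1, "slide": [0.002, 0, 0], "twist": [0, 0, 0]}, {"grip": 1, "slide": [0.001, 0, 0], "twist": [0, 0, 0]}, {"grip": 1, "slide": [0, 0, 0], "twist": [0, 0, 0]}]'

```text
time_s: 10.6
eef_pos: [0.5678, 0.0389, 0.0378]
eef_rot: [0.0, 0.799, 0.601, 0.0]
ft_force: [-0.6, -0.3, -4.1]
opening: 0.0248
```

```bash
python3 -c "
from h import *
go([.5555,-.0077,.0377],73.9);rel()"
```

```text
t 10.60 pos [0.5678 0.0389 0.0378] yaw 73.9 z [ 1.e-04 -0.e+00 -1.e+00] F [-0.6  -0.28 -4.09] M [-0.05  0.01  0.03] open 0.0248 q6 0.35
 slide now-frame(mm) [-48.2   1.2   0.1]  target-frame [-48.2   1.1   0.1]  twist [ 0. -0. -0.]
  tip depth past face 33.2 mm, lateral(left) 1.1, axis z 54.4 F axial -0.4 lat 0.5 z -4.1
```

>>> carry_out --increments '[{"grip": 1, "slide": [0.001, 0, 0], "twist": [0, 0, 0]}, {"grip": 1, "slide": [0.0008, 0, 0], "twist": [0, 0, 0]}, {"grip": 1, "slide": [0.0007, 0, 0], "twist": [0, 0, 0]}, {"grip": 1, "slide": [0, 0, 0], "twist": [0, 0, 0]}]'

```text
time_s: 11.1
eef_pos: [0.5684, 0.0411, 0.0378]
eef_rot: [0.0, 0.799, 0.601, -0.0]
ft_force: [-0.9, -1.3, -4.1]
opening: 0.0248
```

```bash
python3 -c "
from h import *
go([.5555,-.0077,.0377],73.9);rel()"
```

```text
t 11.10 pos [0.5684 0.0411 0.0378] yaw 73.89 z [-1.e-04 -2.e-04 -1.e+00] F [-0.93 -1.3  -4.09] M [-0.27 -0.    0.02] open 0.0248 q6 0.35
 slide now-frame(mm) [-50.4   1.2   0.1]  target-frame [-50.4   1.2   0.1]  twist [-0.    0.01 -0.01]
  tip depth past face 35.5 mm, lateral(left) 1.1, axis z 54.4 F axial -1.5 lat 0.5 z -4.1
```

>>> carry_out --increments '[{"grip": 1, "slide": [0.0006, 0, 0], "twist": [0, 0, 0]}, {"grip": 1, "slide": [0.0005, 0, 0], "twist": [0, 0, 0]}, {"grip": 1, "slide": [0, 0, 0], "twist": [0, 0, 0]}]'

```text
time_s: 11.48
eef_pos: [0.5684, 0.0411, 0.0377]
eef_rot: [0.0, 0.799, 0.601, -0.001]
ft_force: [0.4, -9.4, -2.4]
opening: 0.0249
```

```bash
python3 -c "
from h import *
go([.5555,-.0077,.0377],73.9);rel()"
```

```text
t 11.47 pos [0.5684 0.0411 0.0377] yaw 73.91 z [-7.0e-04 -1.5e-03 -1.0e+00] F [ 0.41 -9.41 -2.36] M [-1.24  0.15 -0.03] open 0.0249 q6 0.35
 slide now-frame(mm) [-50.5   1.1   0.1]  target-frame [-50.5   1.2   0. ]  twist [-0.02  0.09  0.01]
  tip depth past face 35.5 mm, lateral(left) 1.1, axis z 54.3 F axial -8.9 lat -3.0 z -2.4
```

The go end is home: axial force about 9 N with no further advance, and the tip depth of 35.5 mm agrees with the 36 mm plug. I draw it out straight and start turning the gauge.

>>> carry_out --increments '[{"grip": 1, "slide": [0, 0, 0], "twist": [0, 0, 0]}, {"grip": 1, "slide": [-0.002, 0, 0], "twist": [0, 0, 0]}, {"grip": 1, "slide": [-0.004, 0, 0], "twist": [0, 0, 0]}, {"grip": 1, "slide": [-0.006, 0, 0], "twist": [0, 0, 0]}, {"grip": 1, "slide": [-0.007, 0, 0], "twist": [0, 0, 0]}, {"grip": 1, "slide": [-0.007, 0, 0], "twist": [0, 0, 0]}, {"grip": 1, "slide": [-0.007, 0, 0], "twist": [0, 0, 0]}, {"grip": 1, "slide": [-0.007, 0, 0], "twist": [0, 0, 0]}, {"grip": 1, "slide": [-0.009, 0, 0], "twist": [0, 0, 0]}, {"grip": 1, "slide": [-0.015, 0, 0], "twist": [0, 0, 0]}, {"grip": 1, "slide": [0, 0, 0], "twist": [0, 0, 0]}]'

```text
time_s: 12.85
eef_pos: [0.5504, -0.0204, 0.0378]
eef_rot: [-0.0, 0.8, 0.601, -0.0]
ft_force: [-0.3, -0.0, -3.7]
opening: 0.025
```

```bash
python3 -c "
from h import *
go([.5555,-.0077,.0377],73.9);rel()"
```

```text
t 12.85 pos [ 0.5504 -0.0204  0.0378] yaw 73.82 z [-5.e-04 -1.e-04 -1.e+00] F [-0.33 -0.02 -3.72] M [-0.01 -0.02  0.05] open 0.025 q6 0.24
 slide now-frame(mm) [13.6  1.3  0. ]  target-frame [13.6  1.4  0.1]  twist [-0.02  0.01 -0.08]
  tip depth past face -28.6 mm, lateral(left) 1.3, axis z 54.4 F axial -0.1 lat 0.3 z -3.7
```

>>> carry_out --increments '[{"grip": 1, "twist": [0, 0, -10], "slide": [0, 0, 0]}, {"grip": 1, "twist": [0, 0, -10], "slide": [0, 0, 0]}, {"grip": 1, "twist": [0, 0, -10], "slide": [0, 0, 0]}, {"grip": 1, "twist": [0, 0, -10], "slide": [0, 0, 0]}, {"grip": 1, "twist": [0, 0, -10], "slide": [0, 0, 0]}, {"grip": 1, "twist": [0, 0, -10], "slide": [0, 0, 0]}, {"grip": 1, "twist": [0, 0, -10], "slide": [0, 0, 0]}, {"grip": 1, "twist": [0, 0, -10], "slide": [0, 0, 0]}, {"grip": 1, "twist": [0, 0, -10], "slide": [0, 0, 0]}]'

```text
time_s: 13.98
eef_pos: [0.551, -0.0192, 0.0378]
eef_rot: [0.0, 0.137, 0.991, 0.0]
ft_force: [-0.3, -0.2, -3.3]
opening: 0.0254
```

>>> carry_out --increments '[{"grip": 1, "twist": [0, 0, -10], "slide": [0, 0, 0]}, {"grip": 1, "twist": [0, 0, -10], "slide": [0, 0, 0]}, {"grip": 1, "twist": [0, 0, -10], "slide": [0, 0, 0]}, {"grip": 1, "twist": [0, 0, -10], "slide": [0, 0, 0]}, {"grip": 1, "twist": [0, 0, -10], "slide": [0, 0, 0]}, {"grip": 1, "twist": [0, 0, -10], "slide": [0, 0, 0]}, {"grip": 1, "twist": [0, 0, -10], "slide": [0, 0, 0]}, {"grip": 1, "twist": [0, 0, -10], "slide": [0, 0, 0]}, {"grip": 1, "twist": [0, 0, -10], "slide": [0, 0, 0]}, {"grip": 1, "twist": [0, 0, 0], "slide": [0, 0, 0]}, {"grip": 1, "twist": [0, 0, 0], "slide": [0, 0, 0]}]'

```text
time_s: 15.35
eef_pos: [0.551, -0.0192, 0.0378]
eef_rot: [0.0, -0.599, 0.8, 0.0]
ft_force: [0.0, 0.4, -4.3]
opening: 0.0252
```

Run:
```python
from h import *
X=B+nl*.0011-u*.068
go([X[0],X[1],.0378],253.9);rel(.058)
```

```text
t 15.35 pos [ 0.551  -0.0192  0.0378] yaw -106.34 z [ 1.e-04  1.e-04 -1.e+00] F [ 0.01  0.36 -4.31] M [ 0.02 -0.03  0.  ] open 0.0252 q6 -2.89
 slide now-frame(mm) [-35.3   0.1   0. ]  target-frame [-35.3  -0.   -0. ]  twist [-0.    0.   -0.24]
  tip depth past face -45.3 mm, lateral(left) 1.1, axis z 54.4 F axial 0.4 lat 0.1 z -4.3
```

>>> carry_out --increments '[{"grip": 1, "slide": [-0.01, 0, 0], "twist": [0, 0, -0.24]}, {"grip": 1, "slide": [-0.01, 0, 0], "twist": [0, 0, 0]}, {"grip": 1, "slide": [-0.01, 0, 0], "twist": [0, 0, 0]}, {"grip": 1, "slide": [-0.008, 0, 0], "twist": [0, 0, 0]}, {"grip": 1, "slide": [-0.004, 0, 0], "twist": [0, 0, 0]}, {"grip": 1, "slide": [0, 0, 0], "twist": [0, 0, 0]}, {"grip": 1, "slide": [0, 0, 0], "twist": [0, 0, 0]}]'

```text
time_s: 16.23
eef_pos: [0.5624, 0.021, 0.0378]
eef_rot: [-0.0, -0.603, 0.798, 0.0]
ft_force: [1.1, -0.4, -4.3]
opening: 0.025
```

Run:
```python
from h import *
X=B+nl*.0011-u*.056
go([X[0],X[1],.0378],253.9);rel(.058)
```

```text
t 16.23 pos [0.5624 0.021  0.0378] yaw -105.88 z [-2.e-04 -1.e-04 -1.e+00] F [ 1.1  -0.36 -4.27] M [ 0.04 -0.08 -0.01] open 0.025 q6 -2.83
 slide now-frame(mm) [-5.5 -0.3 -0. ]  target-frame [-5.5 -0.2 -0. ]  twist [ 0.01 -0.01  0.22]
  tip depth past face -3.5 mm, lateral(left) 1.3, axis z 54.4 F axial -0.0 lat -1.2 z -4.3
```

>>> carry_out --increments '[{"grip": 1, "slide": [-0.001, -0.0002, 0], "twist": [0, 0, 0.2]}, {"grip": 1, "slide": [-0.001, 0, 0], "twist": [0, 0, 0]}, {"grip": 1, "slide": [-0.001, 0, 0], "twist": [0, 0, 0]}, {"grip": 1, "slide": [-0.001, 0, 0], "twist": [0, 0, 0]}, {"grip": 1, "slide": [0, 0, 0], "twist": [0, 0, 0]}]'

```text
time_s: 16.85
eef_pos: [0.5638, 0.025, 0.0378]
eef_rot: [-0.0, -0.601, 0.799, -0.0]
ft_force: [-0.3, 0.7, -4.2]
opening: 0.0249
```

Run:
```python
from h import *
X=B+nl*.0011-u*.056
go([X[0],X[1],.0378],253.9);rel(.058)
```

```text
t 16.85 pos [0.5638 0.025  0.0378] yaw -106.06 z [-0. -0. -1.] F [-0.32  0.75 -4.21] M [ 0.08 -0.   -0.03] open 0.0249 q6 -2.82
 slide now-frame(mm) [-1.2  0.  -0. ]  target-frame [-1.2  0.  -0. ]  twist [ 0.   -0.    0.04]
  tip depth past face 0.8 mm, lateral(left) 1.1, axis z 54.4 F axial 0.6 lat 0.5 z -4.2
```

>>> carry_out --increments '[{"grip": 1, "slide": [-0.0008, 0, 0], "twist": [0, 0, 0]}, {"grip": 1, "slide": [-0.0007, 0, 0], "twist": [0, 0, 0]}, {"grip": 1, "slide": [0, 0, 0], "twist": [0, 0, 0]}]'

```text
time_s: 17.23
eef_pos: [0.5642, 0.0264, 0.0378]
eef_rot: [0.0, -0.601, 0.799, -0.0]
ft_force: [-0.8, 0.4, -4.8]
opening: 0.0249
```

Run:
```python
from h import *
X=B+nl*.0011-u*.056
go([X[0],X[1],.0378],253.9);rel(.058)
```

```text
t 17.23 pos [0.5642 0.0264 0.0378] yaw -106.07 z [ 0.  0. -1.] F [-0.78  0.39 -4.76] M [ 0.03 -0.02  0.01] open 0.0249 q6 -2.82
 slide now-frame(mm) [ 0.3  0.  -0. ]  target-frame [ 0.3  0.  -0. ]  twist [-0.    0.    0.03]
  tip depth past face 2.3 mm, lateral(left) 1.1, axis z 54.4 F axial 0.2 lat 0.9 z -4.8
```

>>> carry_out --increments '[{"grip": 1, "slide": [-0.0006, 0, 0], "twist": [0, 0, 0]}, {"grip": 1, "slide": [-0.0006, 0, 0], "twist": [0, 0, 0]}, {"grip": 1, "slide": [0, 0, 0], "twist": [0, 0, 0]}]'

```text
time_s: 17.6
eef_pos: [0.5646, 0.0276, 0.0378]
eef_rot: [0.0, -0.601, 0.799, -0.0]
ft_force: [0.1, 0.2, -3.4]
opening: 0.0248
```

Run:
```python
from h import *
X=B+nl*.0011-u*.056
go([X[0],X[1],.0378],253.9);rel(.058)
```

```text
t 17.60 pos [0.5646 0.0276 0.0378] yaw -106.07 z [ 1.e-04  0.e+00 -1.e+00] F [ 0.14  0.21 -3.42] M [0.04 0.02 0.03] open 0.0248 q6 -2.81
 slide now-frame(mm) [ 1.5  0.1 -0. ]  target-frame [ 1.5  0.1 -0. ]  twist [-0.    0.    0.03]
  tip depth past face 3.5 mm, lateral(left) 1.0, axis z 54.4 F axial 0.2 lat -0.1 z -3.4
```

>>> carry_out --increments '[{"grip": 1, "slide": [-0.0005, 0, 0], "twist": [0, 0, 0]}, {"grip": 1, "slide": [-0.0005, 0, 0], "twist": [0, 0, 0]}, {"grip": 1, "slide": [0, 0, 0], "twist": [0, 0, 0]}]'

```text
time_s: 17.98
eef_pos: [0.5648, 0.0285, 0.0378]
eef_rot: [0.0, -0.601, 0.799, -0.0]
ft_force: [-0.6, -0.3, -3.8]
opening: 0.0251
```

Run:
```python
from h import *
X=B+nl*.0011-u*.056
go([X[0],X[1],.0378],253.9);rel(.058)
```

```text
t 17.98 pos [0.5648 0.0285 0.0378] yaw -106.07 z [ 1.e-04 -0.e+00 -1.e+00] F [-0.62 -0.28 -3.78] M [ 0.03 -0.02  0.01] open 0.0251 q6 -2.81
 slide now-frame(mm) [ 2.4  0.1 -0. ]  target-frame [ 2.4  0.1 -0. ]  twist [-0.   -0.    0.03]
  tip depth past face 4.4 mm, lateral(left) 1.0, axis z 54.4 F axial -0.4 lat 0.5 z -3.8
```

>>> carry_out --increments '[{"grip": 1, "slide": [-0.0005, 0, 0], "twist": [0, 0, 0]}, {"grip": 1, "slide": [-0.0005, 0, 0], "twist": [0, 0, 0]}, {"grip": 1, "slide": [0, 0, 0], "twist": [0, 0, 0]}]'

```text
time_s: 18.35
eef_pos: [0.5651, 0.0295, 0.0378]
eef_rot: [0.0, -0.601, 0.799, -0.0]
ft_force: [0.3, 0.8, -3.7]
opening: 0.0244
```

Run:
```python
from h import *
X=B+nl*.0011-u*.056
go([X[0],X[1],.0378],253.9);rel(.058)
```

```text
t 18.35 pos [0.5651 0.0295 0.0378] yaw -106.07 z [ 0. -0. -1.] F [ 0.32  0.79 -3.66] M [0.06 0.   0.01] open 0.0244 q6 -2.81
 slide now-frame(mm) [ 3.4  0.  -0. ]  target-frame [ 3.4  0.  -0. ]  twist [-0.   -0.    0.03]
  tip depth past face 5.4 mm, lateral(left) 1.1, axis z 54.4 F axial 0.9 lat -0.1 z -3.7
```

>>> carry_out --increments '[{"grip": 1, "slide": [-0.0005, 0, 0], "twist": [0, 0, 0]}, {"grip": 1, "slide": [-0.0005, 0, 0], "twist": [0, 0, 0]}, {"grip": 1, "slide": [0, 0, 0], "twist": [0, 0, 0]}]'

```text
time_s: 18.73
eef_pos: [0.5653, 0.0304, 0.0378]
eef_rot: [-0.0, -0.601, 0.799, -0.0]
ft_force: [-0.4, -1.4, -4.3]
opening: 0.025
```

Run:
```python
from h import *
X=B+nl*.0011-u*.056
go([X[0],X[1],.0378],253.9);rel(.058)
o=r.observe()
p,d=snap('side','side5'); P=cloud('side',d)
D=P[...,:2]-B; s=D@u; c=D@nl
H=cv2.cvtColor(p,cv2.COLOR_RGB2HSV);S=H[...,1];Hh=H[...,0];z=P[...,2]
m=(abs(c)<.025)&(z>.03)&(z<.08)
g=m&(S>90)&(Hh>60)&(Hh<100);rd=m&(S>120)&((Hh<8)|(Hh>172))
for nm,q in(('green',g),('red',rd)):
    if q.sum(): print(nm,q.sum(),'s mm rel face',(np.percentile(s[q],[2,50,98])*1e3).round(1),'z',np.percentile(z[q],98).round(4))
st=m&(s<-.1); print('far end s',(s[st].min()*1e3).round(1))
cv2.imwrite('pics/c5.png',cv2.resize(p[130:270,240:380],(600,600),interpolation=2)[:,:,::-1])
```

```text
t 18.73 pos [0.5653 0.0304 0.0378] yaw -106.07 z [-1.e-04 -2.e-04 -1.e+00] F [-0.35 -1.44 -4.27] M [-0.08  0.01  0.  ] open 0.025 q6 -2.81
 slide now-frame(mm) [ 4.3  0.  -0. ]  target-frame [ 4.3  0.  -0. ]  twist [ 0.   -0.01  0.03]
  tip depth past face 6.3 mm, lateral(left) 1.1, axis z 54.4 F axial -1.5 lat -0.1 z -4.3
green 91 s mm rel face [-96.9 -91.8 -56.4] z 0.0713
red 35 s mm rel face [-26.6 -22.2 -13.9] z 0.0707
far end s -381.3
```

View pics/c5.png

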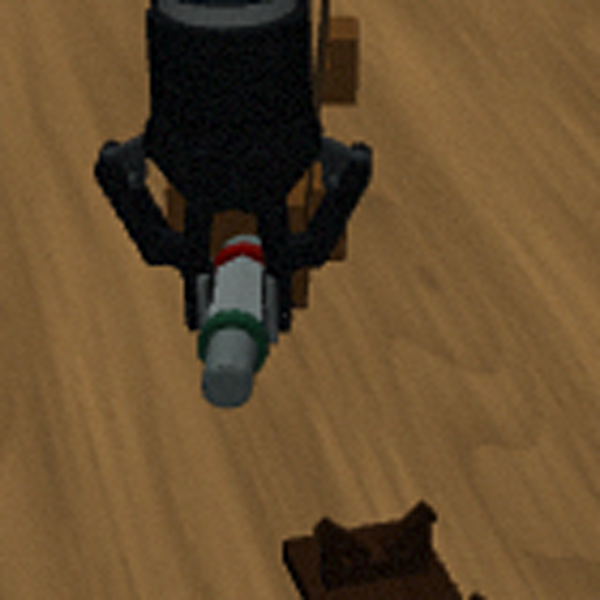

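The picture shows the red collar a plug's length off the face at crop (240,250), with the no-go end towards the bore. Contact is just starting. I press in small increments.

>>> carry_out --increments '[{"grip": 1, "slide": [-0.0005, 0, 0], "twist": [0, 0, 0]}, {"grip": 1, "slide": [-0.0004, 0, 0], "twist": [0, 0, 0]}, {"grip": 1, "slide": [0, 0, 0], "twist": [0, 0, 0]}]'

```text
time_s: 19.15
eef_pos: [0.5654, 0.0307, 0.0378]
eef_rot: [-0.0, -0.601, 0.799, -0.0]
ft_force: [-0.1, -6.1, -2.1]
opening: 0.0246
```

Run:
```python
from h import *
X=B+nl*.0011-u*.056
go([X[0],X[1],.0378],253.9);rel(.058)
```

```text
t 19.15 pos [0.5654 0.0307 0.0378] yaw -106.06 z [-5.e-04 -8.e-04 -1.e+00] F [-0.05 -6.06 -2.08] M [-0.88  0.14  0.04] open 0.0246 q6 -2.81
 slide now-frame(mm) [ 4.6 -0.  -0. ]  target-frame [ 4.6 -0.  -0. ]  twist [ 0.01 -0.05  0.04]
  tip depth past face 6.6 mm, lateral(left) 1.1, axis z 54.4 F axial -5.8 lat -1.6 z -2.1
```

>>> carry_out --increments '[{"grip": 1, "slide": [-0.0004, 0, 0], "twist": [0, 0, 0]}, {"grip": 1, "slide": [0, 0, 0], "twist": [0, 0, 0]}]'

```text
time_s: 19.4
eef_pos: [0.5654, 0.0307, 0.0378]
eef_rot: [-0.001, -0.601, 0.799, -0.0]
ft_force: [-0.8, -7.8, -1.7]
opening: 0.0252
```

Run:
```python
from h import *
rel(.058);print(r.observe()['wrist_torque'])
```

```text
tip depth past face 6.7 mm, lateral(left) 1.1, axis z 54.4 F axial -7.7 lat -1.4 z -1.7
[-1.17891013  0.15548561 -0.01696412]
```

>>> carry_out --increments '[{"grip": 1, "slide": [-0.0004, 0, 0], "twist": [0, 0, 0]}, {"grip": 1, "slide": [0, 0, 0], "twist": [0, 0, 0]}, {"grip": 1, "slide": [0, 0, 0], "twist": [0, 0, 0]}, {"grip": 1, "slide": [0, 0, 0], "twist": [0, 0, 0]}, {"grip": 1, "slide": [0, 0, 0], "twist": [0, 0, 0]}, {"grip": 1, "slide": [0, 0, 0], "twist": [0, 0, 0]}]'

```text
time_s: 20.15
eef_pos: [0.5654, 0.0308, 0.0378]
eef_rot: [-0.001, -0.601, 0.799, -0.0]
ft_force: [-2.0, -10.2, -2.5]
opening: 0.0247
```

Run:
```python
from h import *
rel(.058);print(r.observe()['wrist_torque'])
```

```text
tip depth past face 6.8 mm, lateral(left) 1.2, axis z 54.4 F axial -10.4 lat -1.0 z -2.5
[-1.49064274  0.20775965 -0.00156584]
```

About 10.4 N axial, with the nose stopped. I hold a further second, then withdraw.

>>> carry_out --increments '[{"grip": 1, "slide": [0, 0, 0], "twist": [0, 0, 0]}, {"grip": 1, "slide": [0, 0, 0], "twist": [0, 0, 0]}, {"grip": 1, "slide": [0, 0, 0], "twist": [0, 0, 0]}, {"grip": 1, "slide": [0, 0, 0], "twist": [0, 0, 0]}, {"grip": 1, "slide": [0, 0, 0], "twist": [0, 0, 0]}, {"grip": 1, "slide": [0, 0, 0], "twist": [0, 0, 0]}]'

```text
time_s: 20.9
eef_pos: [0.5654, 0.0308, 0.0378]
eef_rot: [-0.001, -0.601, 0.799, -0.0]
ft_force: [-1.4, -10.6, -2.8]
opening: 0.0252
```

Run:
```python
from h import *
rel(.058);print(r.observe()['wrist_torque'])
```

```text
tip depth past face 6.7 mm, lateral(left) 1.1, axis z 54.4 F axial -10.6 lat -1.6 z -2.8
[-1.50009547  0.20642966  0.03117348]
```

>>> carry_out --increments '[{"grip": 1, "slide": [0.002, 0, 0], "twist": [0, 0, 0]}, {"grip": 1, "slide": [0.004, 0, 0], "twist": [0, 0, 0]}, {"grip": 1, "slide": [0.01, 0, 0], "twist": [0, 0, 0]}, {"grip": 1, "slide": [0.02, 0, 0], "twist": [0, 0, 0]}, {"grip": 1, "slide": [0.02, 0, 0], "twist": [0, 0, 0]}, {"grip": 1, "slide": [0, 0, -0.03], "twist": [0, 0, 0]}, {"grip": 1, "slide": [0, 0, -0.032], "twist": [0, 0, 0]}, {"grip": 1, "slide": [0, 0, 0], "twist": [0, 0, 10]}, {"grip": 1, "slide": [0, 0, 0], "twist": [0, 0, 10]}, {"grip": 1, "slide": [0, 0, 0], "twist": [0, 0, 10]}, {"grip": 1, "slide": [0, 0, 0], "twist": [0, 0, 10]}, {"grip": 1, "slide": [0, 0, 0], "twist": [0, 0, 10]}]'

```text
time_s: 22.4
eef_pos: [0.5497, -0.023, 0.0997]
eef_rot: [-0.0, -0.204, 0.979, -0.0]
ft_force: [0.2, 0.8, -3.9]
opening: 0.0252
```

>>> carry_out --increments '[{"grip": 1, "slide": [0, 0, 0], "twist": [0, 0, 10]}, {"grip": 1, "slide": [0, 0, 0], "twist": [0, 0, 10]}, {"grip": 1, "slide": [0, 0, 0], "twist": [0, 0, 10]}, {"grip": 1, "slide": [0, 0, 0], "twist": [0, 0, 10]}, {"grip": 1, "slide": [0, 0, 0], "twist": [0, 0, 10]}, {"grip": 1, "slide": [0, 0, 0], "twist": [0, 0, 10]}, {"grip": 1, "slide": [0, 0, 0], "twist": [0, 0, 10]}, {"grip": 1, "slide": [0, 0, 0], "twist": [0, 0, 10]}, {"grip": 1, "slide": [0, 0, 0], "twist": [0, 0, 10]}, {"grip": 1, "slide": [0, 0, 0], "twist": [0, 0, 10]}, {"grip": 1, "slide": [0, 0, 0], "twist": [0, 0, 10]}, {"grip": 1, "slide": [0, 0, 0], "twist": [0, 0, 0]}]'

```text
time_s: 23.9
eef_pos: [0.5499, -0.0229, 0.0997]
eef_rot: [-0.0, 0.682, 0.731, -0.0]
ft_force: [-1.1, -0.4, -4.2]
opening: 0.025
```

Run:
```python
from h import *
go([.5889,-.1824,.10],92.7);print(r.observe()['joint_pos'].round(2))
```

```text
t 23.90 pos [ 0.5499 -0.0229  0.0997] yaw 93.95 z [-3.e-04 -1.e-04 -1.e+00] F [-1.14 -0.37 -4.23] M [-0.04  0.01  0.05] open 0.025 q6 -0.11
 slide now-frame(mm) [-161.9   28.    -0.3]  target-frame [-161.2   31.5   -0.3]  twist [-0.02  0.01  1.25]
[-0.04  0.4   1.9  -0.    0.84 -0.11]
```

>>> carry_out --increments '[{"grip": 1, "slide": [0, 0, 0], "twist": [0, 0, 1.25]}, {"grip": 1, "slide": [-0.0412, 0.0078, 0], "twist": [0, 0, 0]}, {"grip": 1, "slide": [-0.0412, 0.0079, 0], "twist": [0, 0, 0]}, {"grip": 1, "slide": [-0.0412, 0.0078, 0], "twist": [0, 0, 0]}, {"grip": 1, "slide": [-0.0412, 0.0079, 0], "twist": [0, 0, 0]}, {"grip": 1, "slide": [0, 0, 0.02], "twist": [0, 0, 0]}, {"grip": 1, "slide": [0, 0, 0.02], "twist": [0, 0, 0]}, {"grip": 1, "slide": [0, 0, 0], "twist": [0, 0, 0]}, {"grip": 1, "slide": [0, 0, 0], "twist": [0, 0, 0]}]'

```text
time_s: 25.02
eef_pos: [0.5893, -0.1841, 0.0597]
eef_rot: [-0.0, 0.69, 0.724, -0.0]
ft_force: [0.1, -0.9, -4.2]
opening: 0.0249
```

Run:
```python
from h import *
go([.589,-.186,.033],92.7)
p,d=snap('side','side6');cv2.imwrite('pics/c6.png',cv2.resize(p[200:320,270:390],(600,600),interpolation=2)[:,:,::-1])
```

```text
t 25.02 pos [ 0.5893 -0.1841  0.0597] yaw 92.76 z [-5.e-04  2.e-04 -1.e+00] F [ 0.14 -0.87 -4.22] M [ 0.05 -0.07  0.01] open 0.0249 q6 -0.35
 slide now-frame(mm) [-1.9 -0.4 26.7]  target-frame [-1.9 -0.4 26.7]  twist [-0.03 -0.01  0.06]
```

View pics/c6.png

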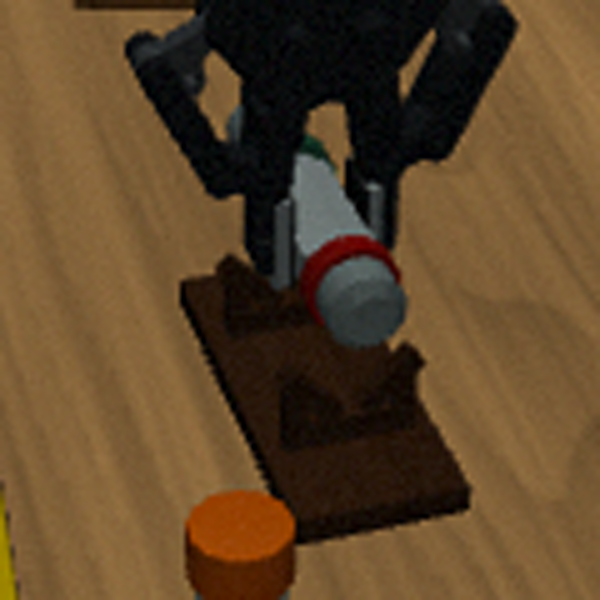

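The gauge hangs above the saddles, in line with both V notches: red collar at (350,280), near saddle at (350,400). I lower it.

>>> carry_out --increments '[{"grip": 1, "slide": [-0.0019, -0.0004, 0], "twist": [0, 0, 0]}, {"grip": 1, "slide": [0, 0, 0.01], "twist": [0, 0, 0]}, {"grip": 1, "slide": [0, 0, 0.01], "twist": [0, 0, 0]}, {"grip": 1, "slide": [0, 0, 0.004], "twist": [0, 0, 0]}, {"grip": 1, "slide": [0, 0, 0.002], "twist": [0, 0, 0]}, {"grip": 1, "slide": [0, 0, 0.001], "twist": [0, 0, 0]}, {"grip": 1, "slide": [0, 0, 0], "twist": [0, 0, 0]}]'

```text
time_s: 25.95
eef_pos: [0.5892, -0.1869, 0.0329]
eef_rot: [0.0, 0.69, 0.723, 0.0]
ft_force: [-0.2, -0.4, -4.5]
opening: 0.0253
```

Run:
```python
from h import *
go([.589,-.186,.0314],92.7)
```

```text
t 25.95 pos [ 0.5892 -0.1869  0.0329] yaw 92.68 z [ 2.e-04 -1.e-04 -1.e+00] F [-0.16 -0.37 -4.46] M [-0.02 -0.09 -0.05] open 0.0253 q6 -0.36
 slide now-frame(mm) [ 0.9 -0.1  1.5]  target-frame [ 0.9 -0.1  1.5]  twist [ 0.01  0.   -0.02]
```

>>> carry_out --increments '[{"grip": 1, "slide": [0.0009, 0, 0], "twist": [0, 0, 0]}, {"grip": 1, "slide": [0, 0, 0.001], "twist": [0, 0, 0]}, {"grip": 1, "slide": [0, 0, 0.0007], "twist": [0, 0, 0]}, {"grip": 1, "slide": [0, 0, 0], "twist": [0, 0, 0]}]'

```text
time_s: 26.45
eef_pos: [0.5892, -0.1859, 0.0317]
eef_rot: [0.0, 0.69, 0.723, 0.0]
ft_force: [-2.7, 0.8, 4.7]
opening: 0.0248
```

Run:
```python
from h import *
go([.589,-.186,.0314],92.7)
```

```text
t 26.45 pos [ 0.5892 -0.1859  0.0317] yaw 92.68 z [ 3.e-04 -1.e-04 -1.e+00] F [-2.66  0.8   4.65] M [ 0.21  0.36 -0.02] open 0.0248 q6 -0.35
 slide now-frame(mm) [-0.1 -0.2  0.3]  target-frame [-0.1 -0.2  0.3]  twist [ 0.02  0.   -0.02]
```

Seated: the vertical force has reversed at z 0.0317. I let go and rise straight up.

>>> carry_out --increments '[{"grip": 0, "slide": [0, 0, 0], "twist": [0, 0, 0]}, {"grip": 0, "slide": [0, 0, 0], "twist": [0, 0, 0]}, {"grip": 0, "slide": [0, 0, 0], "twist": [0, 0, 0]}, {"grip": 0, "slide": [0, 0, 0], "twist": [0, 0, 0]}, {"grip": 0, "slide": [0, 0, 0], "twist": [0, 0, 0]}, {"grip": 0, "slide": [0, 0, -0.03], "twist": [0, 0, 0]}, {"grip": 0, "slide": [0, 0, -0.04], "twist": [0, 0, 0]}, {"grip": 0, "slide": [0, 0, -0.05], "twist": [0, 0, 0]}, {"grip": 0, "slide": [0, 0, -0.05], "twist": [0, 0, 0]}, {"grip": 0, "slide": [0, 0, 0], "twist": [0, 0, 0]}]'

```text
time_s: 27.7
eef_pos: [0.5916, -0.1867, 0.2057]
eef_rot: [0.004, 0.69, 0.723, 0.002]
ft_force: [0.5, 0.6, -1.1]
opening: 0.0853
```

Run:
```python
from h import *
go([.589,-.186,.2],92.7)
p,d=snap('side','side7');P=cloud('side',d)
cv2.imwrite('pics/c7.png',cv2.resize(p[180:420,190:480],(725,600),interpolation=2)[:,:,::-1])
b=np.radians(92.65);Os=np.array([.5886,-.1845]);gx=np.array([np.cos(b),np.sin(b)]);gy=np.array([-gx[1],gx[0]])
s=(P[...,:2]-Os)@gx; c=(P[...,:2]-Os)@gy; z=P[...,2]; H=cv2.cvtColor(p,cv2.COLOR_RGB2HSV);S=H[...,1];h=H[...,0]
g=(z>.035)&(z<.08)&(abs(c)<.03)&(abs(s)<.09)
for nm,m in(('green',g&(S>90)&(h>60)&(h<100)),('red',g&(S>120)&((h<8)|(h>172)))): print(nm,m.sum(),'s',np.percentile(s[m],[2,50,98]).round(4),'z98',np.percentile(z[m],98).round(4))
q0=np.load('pics/side0.npz');df=(abs(p.astype(int)-q0['p'].astype(int)).max(2)>60); df[180:310,290:370]=0
print('changed px outside gauge rows>180:',df[200:,180:480].sum())
```

```text
t 27.70 pos [ 0.5916 -0.1867  0.2057] yaw 92.68 z [ 0.0076 -0.0024 -1.    ] F [ 0.5   0.57 -1.13] M [ 0.06 -0.03 -0.01] open 0.0853 q6 -0.35
 slide now-frame(mm) [ 0.9 -2.6  5.7]  target-frame [ 0.8 -2.5  5.7]  twist [ 0.43  0.16 -0.02]
green 79 s [0.0279 0.0321 0.0392] z98 0.0652
red 123 s [-0.0414 -0.0376  0.0317] z98 0.0654
changed px outside gauge rows>180: 0
```

View pics/c7.png

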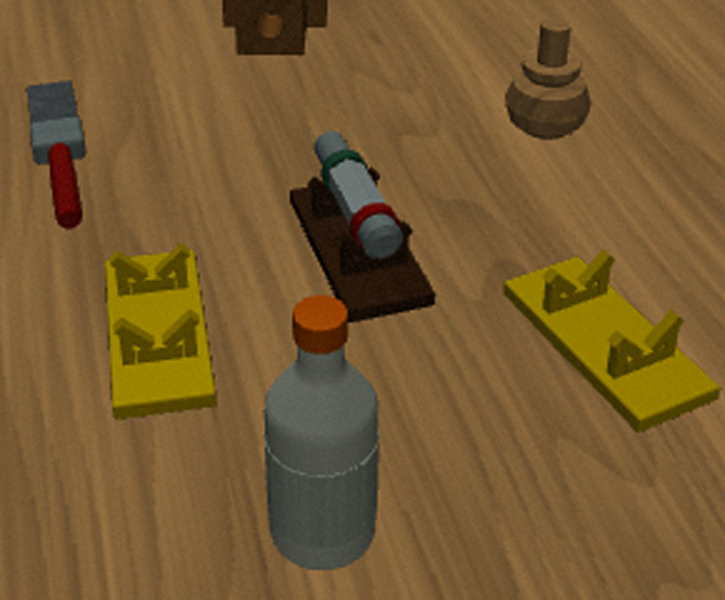

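The gauge lies level in both dark saddles: green collar at (343,157), red collar at (375,218), tops at 0.065. The bystanders have not moved and the arm is clear, so I hand in.

```bash
python3 -c "
from h import *
print(order.hand_in())"
```

```text
the job is handed in; nothing more can be done
None
```

The bore passed the gauge check: the go end goes fully home and the no-go end stops on its bevel. The gauge is back in its stand and the job was handed in at about 28 s; no verdict is reported.

- **Go end:** it entered after a 1 mm sideways correction by feel and came home against the green collar at about 9 N. The readings showed 35.5 mm of travel past the estimated face, for a 36 mm plug.
- **No-go end:** I turned the gauge round and pressed on the same axis at 10.4–10.6 N, still for over a second, then drew it out. The nose stopped without further movement. That only the nose entered rests on force and travel readings, because the arm hid the bore from the cameras.
- **Put away:** after release, the last picture shows the gauge level in both saddles of the dark stand, collar tops at 65 mm as expected. Outside the gauge's own area, the part of that view that holds the foot, glue bottle and brush showed no change from the start, and the arm was clear.
- **Disagreement:** the gauge sat about 2 mm off the tool centre along its length, so the raw no-go depth read 6.7 mm. Corrected for that offset it comes to roughly 3 mm, as it should be. I inferred the offset from the side pictures and the two contact points.

The highest force I saw was about 11 N. I read it only at the end of each move, so a brief peak between readings would not show.

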